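# Knock the chopping block's locking peg home

### The job

The sprung locking peg of the chopping block has popped up. Pull the wooden mallet out of its crock and knock the red peg cap down with it in a brisk blow (not a slow push, and not with the fingers) until the cap sits on its steel collar and stays there. Then stand the mallet back in the crock, head down, leaving the crock and everything else on the counter where it is.

Things in the scene. Friction and masses are not known exactly. Their poses are not given: they have to be found in the camera images.
- mallet: Round beech pounding mallet, 190 mm long, all on one axis: flat-ended head 52 mm in diameter and 75 mm long at the bottom, tapering over 9 mm to a straight round handle 28 mm in diameter that goes on to the top end (red band near it). About 0.3 kg. Starts standing upright in the crock, head down. Origin: centre of the flat striking end (bottom); z points along the handle to its top end.
- crock: White ceramic utensil crock with a blue band, open round pot 100 mm high, 100 mm outside and 88 mm inside diameter, inner floor 8 mm above its underside; about 1 kg, loose on the counter, left or right of the block. Origin: centre of its underside, z up.
- block: Fixed dark wooden chopping block with two light strips, 260 x 220 x 40 mm (x, y, z), origin at the centre of its underside. 70 mm from its centre towards its -x side a steel plate carries a steel collar 60 mm in diameter whose top is 62 mm above the counter; the peg moves up and down in the collar.
- peg_cap: Red round cap of the locking peg, 42 mm in diameter, 14 mm thick, on a 22 mm steel pin. Origin: centre of its underside, 86 mm above the counter when up and 62 mm (sitting on the collar) when home. A spring pushes it back up (about 13 N) unless it is driven more than about 16 mm down, where a sprung catch pulls it home and holds it.
- peg_top (a point): Centre of the top of the red cap: 100 mm above the counter when up, 76 mm when home.
- butter_crock: Glass butter crock with lid and knob, 108 mm in diameter, 84 mm high; origin at the centre of its underside. Bystander.
- tart_tin: Aluminium tart tin, 106 mm in diameter, 22 mm high, lying on the chopping block; origin at the centre of its underside. Bystander.
- bowl: Green stepped collapsible bowl, 166 mm in diameter, 66 mm high; origin at the centre of its underside. Bystander.
- pepper_mill: Stainless steel flask-shaped pepper mill, 64 mm in diameter, 150 mm high; origin at the centre of its underside. Bystander.
- mug: Blue mug, 80 mm in diameter, 90 mm high, handle on its +y side; origin at the centre of its underside. Bystander.
There are look-alikes about, which are no part of the job. Of the things that look like the mallet, the middle-sized one is meant.

How it is judged:
By the outcome, as a careful person would: the job done as asked, in the order asked, and still so for the second after the job is handed in, with the robot touching nothing.
It also fails if it takes over 40 s, if anything falls off the work surface, if the arm or the gripper's body presses on something with over 40 N, if the wrist force passes 120 N, or if a joint passes its speed limit or range.

### The arm

A 7-joint arm with a two-finger parallel gripper is mounted at the origin on the work surface. World frame = base frame: x ahead of the robot, y to its left, z up, the work surface at z = 0. Lengths are in m, angles in rad, forces in N, time in s.
With the tool pointing down it reaches from about 0.4 to 0.875 m from the base axis. Payload 19.3 kg.
Tool frame: the origin (TCP) lies at the very end of the fingers, on their centre line; the grasp point (between the pads) lies 19 mm behind it; z points along the fingers, y is the direction in which the jaws open and shut (so a half turn about z gives the same grasp; the last joint's range is limited). The gripper opens to 85 mm and grips with 20 to 120 N. Pads are 22 mm wide; open, the fingers measure 114 mm over their backs; the gripper's body (76 mm by 85 mm) begins 54 mm behind the grasp point. The pads swing forward as they close: fully open they stand 13 mm farther back than shut.
Start: joints at [1.089, 0.521, -0.036, 1.599, 0.021, 1.021, -0.113], TCP at [0.25, -0.573, 0.231] pointing down, gripper open.
Joint ranges: [-2.91, 2.91], [-0.3, 2.13], [-1.5, 1.42], [0.17, 2.43], [-1.26, 4.41], [0.16, 1.93], [-2.52, 2.52]. Speed limits (rad/s): [1.89, 1.89, 2.39, 2.39, 3.01, 3.01, 3.01].

### API

Orientations are given as [roll, pitch, yaw] about the fixed x, y, z axes, in that order (R = Rz(yaw) Ry(pitch) Rx(roll)).
In Python, from workcell import bot, grab_frame, calibration, workorder gives the robot as it stands.
- The arm moves only by the tool move_arm, never from a script. Its arguments are lists of equal length, an entry for each row: "jaw": the closure in counts, from 0 (fully open) to 255 (shut); "dp": the shift along the tool's x, y, z in units of 800 mm (1.0 is 800 mm), a list of three; "rotation": the turn, a rotation vector about the tool's x, y, z in units of pi rad (1.0 is pi rad), a list of three. In form: {"jaw": [jaw, ...], "dp": [[dx, dy, dz], ...], "rotation": [[rx, ry, rz], ...]}. A call has 1 to 10 rows; each row shifts and turns the commanded pose from where the row before left it, along the tool's axes as they then stand; what a row does not reach is not made up. A row lasts 1/8 s, in which the tool goes at most 62.5 mm and 10.7 degrees, less where a joint would pass 70% of its speed; a pose out of reach is approached as far as the arm can. A call with a number of a shift or a turn outside -1 to 1 is refused whole. A call with a gripper value outside its range is refused whole. The fingers move at their own pace and stop on an object; "squeeze" is the grip in N (left out, the last holds). Time passes only in rows, so rows that do not move let the fingers close. It gives the time, the measured TCP pose, the force and the opening at its end, in the units of the state.
- bot.observe(): the state, without advancing time (a new reading comes with each control period).
- grab_frame(name): name is "scene" or "top" or "wrist"; returns the picture (480x640x3 uint8, blue, green, red); there is no depth.
- calibration(name): a dict with "camera_matrix" (3x3 intrinsics, pixels), "T" (4x4, takes a point from camera to world coordinates). Camera axes: x right, y down, z forward; pixel columns grow to the right and rows downward; lengths in m; the calibration is good to about 2 mm. A picture is of the moment at which its call begins: read the wrist's pose just before it. calibration takes no time and is no camera call; for the wrist camera it gives the pose at the moment of the call.
- workorder.job_done(): hands the job in, once; it reports no verdict.
The state is a dict: "clock": time; "qpos": joint angles; "qd": joint speeds; "joint_efforts": joint torques, N m; "position": TCP position; "tool_rot": TCP orientation; "force": force on the tool from outside, world axes, zero at the start; "moment": the same for the moment, N m; "grip_width": finger opening in m.
Only numpy, scipy, OpenCV 4.12 (cv2) and the standard library are available. Lean on these libraries where they do the work, as an engineer would, in place of code of your own. Each camera call takes 0.05 s, during which the arm holds its last target. There are 200 camera calls.

## Working session

There is one attempt and no reset: what is moved stays moved. The work goes in short steps, Python scripts to look and compute and a tool call to move; the robot and the scene stay as the last step left them, time stands still between calls to the robot, and variables do not carry over. Pictures are saved under pics/ and viewed, about 8 in all and at most 12, crops included, and the job is handed in when it is done.

Besides the shell and the picture viewer there is one more tool, called after "Request:" as name(argument=value, ...) on one line, values as JSON. move_arm: Moves the arm, as the interface text tells. Shifts and turns lie within -1 to 1; 1 stands for 800 mm of shift or pi rad of turn. Its arguments: {"type":"object","properties":{"jaw":{"type":"array","items":{"type":"number"}},"dp":{"type":"array","items":{"type":"array","items":{"type":"number","minimum":-1,"maximum":1}}},"rotation":{"type":"array","items":{"type":"array","items":{"type":"number","minimum":-1,"maximum":1}}},"squeeze":{"type":"number"}},"required":["jaw","dp","rotation"]}

```bash
ls; mkdir -p pics
python3 - <<'E'
from workcell import bot, grab_frame, calibration
import cv2
s=bot.observe();print(s)
for n in("scene","top"):
    cv2.imwrite(f"pics/{n}0.png",grab_frame(n)); c=calibration(n);print(n,c)
E
```

```text
pics
{'clock': 0.0, 'qpos': array([ 1.08883307,  0.52203896, -0.03631853,  1.59999672,  0.02120441,
        1.02109849, -0.11277267]), 'qd': array([ 0.0020206 ,  0.00057287,  0.00215148,  0.00027896,  0.0016745 ,
        0.00093577, -0.00154328]), 'joint_efforts': array([ 1.26919433e-03, -9.27124071e+01,  1.98055364e+00, -3.69942033e+01,
        1.78365433e-02,  8.10212310e-03, -8.65830953e-05]), 'position': array([ 0.24996695, -0.57246974,  0.23071433]), 'tool_rot': array([-3.14043979e+00,  9.05609459e-05,  4.11775073e-01]), 'force': array([ 0.89524667, -0.19080867, -0.69667552]), 'moment': array([-0.04732006,  0.04117855,  0.01057323]), 'grip_width': 0.08524458416287692}
scene {'camera_matrix': array([[518.16025691,   0.        , 328.32169127],
       [  0.        , 518.16025691, 235.01184727],
       [  0.        ,   0.        ,   1.        ]]), 'T': array([[ 0.18288883,  0.63954229, -0.74668423,  1.27087014],
       [ 0.98309399, -0.11214963,  0.14473653, -0.16706208],
       [ 0.00882477, -0.76053148, -0.64924109,  0.72584684],
       [ 0.        ,  0.        ,  0.        ,  1.        ]])}
top {'camera_matrix': array([[521.78221113,   0.        , 320.64647504],
       [  0.        , 521.78221113, 241.62462082],
       [  0.        ,   0.        ,   1.        ]]), 'T': array([[ 0.00498062, -0.99518313,  0.09790671,  0.45519808],
       [-0.99990081, -0.00366636,  0.01359895, -0.03243503],
       [-0.01317448, -0.09796473, -0.99510268,  1.18121049],
       [ 0.        ,  0.        ,  0.        ,  1.        ]])}
```

View pics/scene0.png

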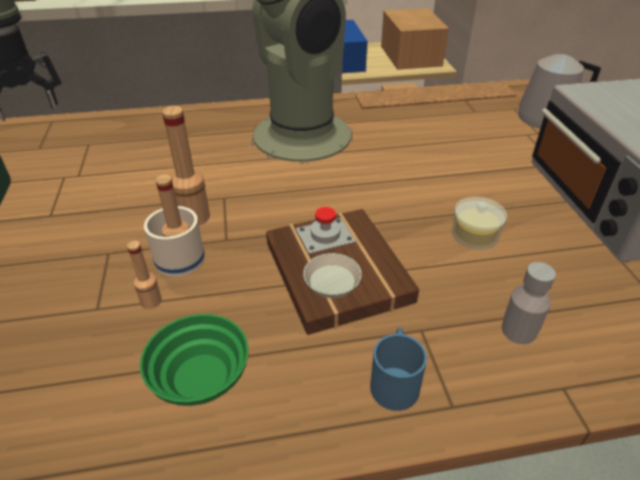

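View pics/top0.png

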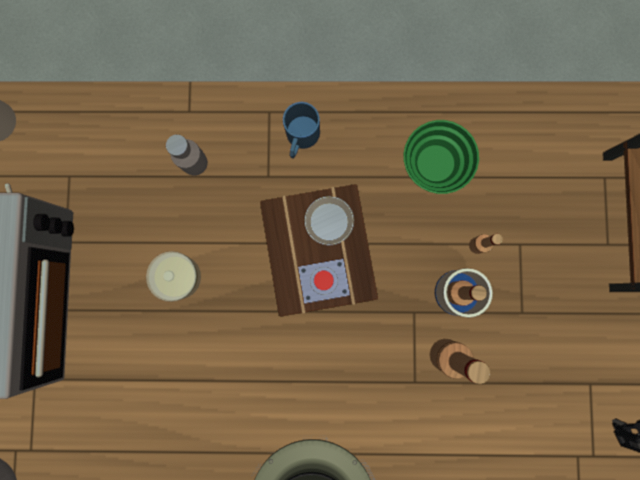

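Mallet look-alikes in the scene view are a large one (top at 175,113), a middle one in the crock (165,182) and a small one (135,245). The middle one in the crock fits the description. I'll check it in a close crop and measure.

```bash
cat > h.py <<'E'
import numpy as np, cv2
from workcell import bot, grab_frame, calibration
def ray(n,uv):
    c=calibration(n);T=np.array(c["T"]);K=np.array(c["camera_matrix"])
    d=T[:3,:3]@np.linalg.solve(K,[uv[0],uv[1],1.]);return T[:3,3],d
def atz(n,uv,z):
    o,d=ray(n,uv);return o+d*(z-o[2])/d[2]
def proj(n,p):
    c=calibration(n);T=np.array(c["T"]);q=np.array(c["camera_matrix"])@(T[:3,:3].T@(np.asarray(p)-T[:3,3]));return q[:2]/q[2]
def tri(a,b):
    A=np.zeros((3,3));v=np.zeros(3)
    for n,uv in(("top",a),("scene",b)):
        o,d=ray(n,uv);d=d/np.linalg.norm(d);P=np.eye(3)-np.outer(d,d);A+=P;v+=P@o
    return np.linalg.solve(A,v)
E
python3 - <<'E'
from h import *
np.set_printoptions(precision=4,suppress=True)
t=cv2.imread("pics/top0.png");s=cv2.imread("pics/scene0.png")
def red(im,x0,y0,x1,y1):
    c=im[y0:y1,x0:x1].astype(int);m=(c[...,2]>150)&(c[...,1]<60)&(c[...,0]<70)
    y,x=np.nonzero(m);return (x.min()+x.max())/2+x0,(y.min()+y.max())/2+y0,len(x)
r=red(t,300,260,350,300);print("cap top px",r,atz("top",r[:2],.1))
r2=red(s,300,195,350,235);print("scene",r2)
print("handle top z.198",atz("top",(479,293),.198),"scene",atz("scene",(165,181),.198),tri((479,293),(165,181)))
print("crock rim",atz("top",(464.5,293),.1))
print("big top tri",tri((478,372),(174,112)),"small",tri((497,239),(134,245)))
print("tin",atz("top",(329,220),.062))
for p in [(261,201),(357,185),(377,299),(280,315)]: print("blk",atz("top",p,.04))
a=cv2.resize(t[215:400,400:530],None,fx=3.2,fy=3.2,interpolation=2)
b=cv2.resize(s[95:315,110:230],None,fx=2.69,fy=2.69,interpolation=2)
cv2.imwrite("pics/c1.png",np.hstack([a[:591],np.vstack([b,np.zeros((600,b.shape[1],3),np.uint8)])[:591]]))
E
```

```text
cap top px (np.float64(323.0), np.float64(279.5), 54) [ 0.4829 -0.0229  0.1   ]
scene (np.float64(325.5), np.float64(213.5), 186)
handle top z.198 [ 0.4566 -0.3153  0.198 ] scene [ 0.4682 -0.3085  0.198 ] [ 0.4566 -0.3137  0.1914]
crock rim [ 0.4566 -0.3138  0.1   ]
big top tri [ 0.3205 -0.2907  0.2566] small [ 0.5642 -0.3683  0.1393]
tin [ 0.6124 -0.035   0.062 ]
blk [0.6575 0.1159 0.04  ]
blk [ 0.6941 -0.0969  0.04  ]
blk [ 0.4428 -0.1398  0.04  ]
blk [0.4072 0.0706 0.04  ]
```

View pics/c1.png

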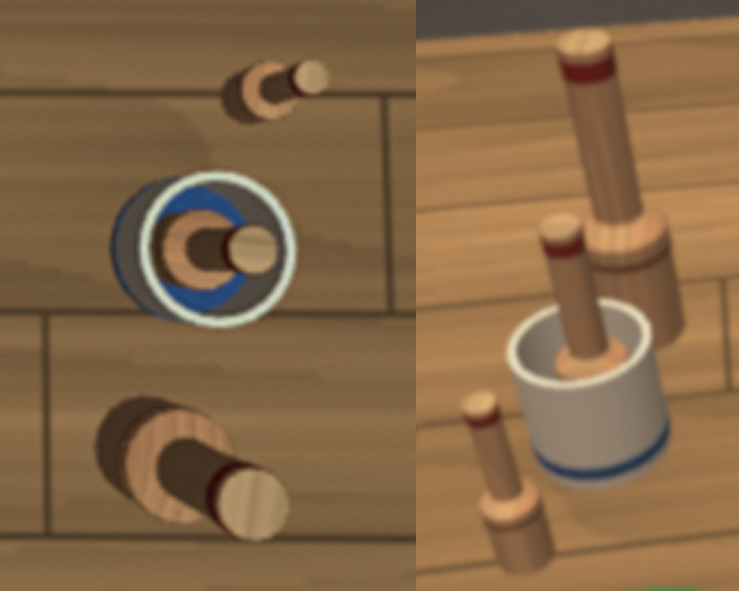

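The crop confirms it: the middle mallet stands upright in the crock, with its top at about (479,293) in the top view, which is roughly (0.457, -0.314). I'll move above it.

Request:
move_arm(jaw=[0,0,0,0,0,0,0,0,0,0], dp=[[0,0,-0.06],[0.0458,-0.0241,0],[0.0458,-0.0241,0],[0.0458,-0.0241,0],[0.0458,-0.0241,0],[0.0458,-0.0241,0],[0.0458,-0.0241,0],[0.0458,-0.0241,0],[0.0458,-0.0241,0],[0,0,0]], rotation=[[0,0,0],[0,0,0],[0,0,0],[0,0,0],[0,0,0],[0,0,0],[0,0,0],[0,0,0],[0,0,0],[0,0,0]], squeeze=100)

```text
clock: 1.35
position: [0.4588, -0.3113, 0.279]
tool_rot: [-3.141, -0.001, 0.416]
force: [-0.7, -0.1, 0.8]
grip_width: 0.0854
```

Run:
```python
from h import *
s=bot.observe();print(s["clock"],s["position"],s["tool_rot"])
im=grab_frame("wrist");cv2.imwrite("pics/w1.png",im)
print(proj("wrist",(.457,-.314,.198)),proj("wrist",(.457,-.314,.1)),proj("wrist",s["position"]))
```

```text
1.35 [ 0.45882222 -0.31129862  0.27903906] [-3.14058105e+00 -6.56777734e-04  4.16449672e-01]
[319.94819308 254.14748866] [319.45471154 213.70663564] [316.15676806 317.36018124]
```

View pics/w1.png

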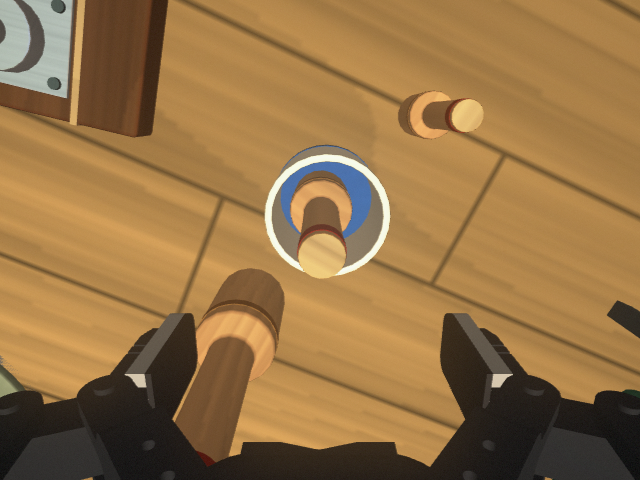

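The wrist view shows the handle top at (322,256), the crock rim centred at (327,215), and the big mallet clear of the fingers.

Run:
```python
from h import *
from scipy.spatial.transform import Rotation as R
s=bot.observe();m=atz("wrist",(322,255.5),.198);c=atz("wrist",(327,215),.1)
print(m,c)
Rt=R.from_euler("xyz",s["tool_rot"]).as_matrix();print((Rt.T@(np.r_[m[:2],.15]-s["position"]))/.8)
```

```text
[ 0.45672949 -0.31537761  0.198     ] [ 0.45842963 -0.31984331  0.1       ]
[-0.00204443  0.00227327  0.16131444]
```

Request:
move_arm(jaw=[0,0,0,0,0,0,255,255,255,255], dp=[[-0.002,0.0023,0],[0,0,0.04],[0,0,0.04],[0,0,0.04],[0,0,0.04],[0,0,0],[0,0,0],[0,0,0],[0,0,0],[0,0,0]], rotation=[[0,0,0],[0,0,0],[0,0,0],[0,0,0],[0,0,0],[0,0,0],[0,0,0],[0,0,0],[0,0,0],[0,0,0]], squeeze=100)

```text
clock: 2.65
position: [0.4566, -0.3163, 0.1523]
tool_rot: [3.141, -0.001, 0.412]
force: [-2.5, 3.9, 13.8]
grip_width: 0.0258
```

Request:
move_arm(jaw=[255,255,255,255], dp=[[0,0,0],[0,0,0],[0,0,0],[0,0,0]], rotation=[[0,0,0],[0,0,0],[0,0,0],[0,0,0]])

```text
clock: 3.15
position: [0.4567, -0.3162, 0.1523]
tool_rot: [3.141, -0.001, 0.412]
force: [-2.6, 2.9, 13.3]
grip_width: 0.026
```

Request:
move_arm(jaw=[255,255,255,255,255,255,255,255,255], dp=[[0,0,-0.015],[0,0,-0.025],[0,0,-0.03],[0,0,-0.03],[0,0,-0.03],[0,0,-0.03],[0,0,-0.02],[0,0,0],[0,0,0]], rotation=[[0,0,0],[0,0,0],[0,0,0],[0,0,0],[0,0,0],[0,0,0],[0,0,0],[0,0,0],[0,0,0]])

```text
clock: 4.28
position: [0.456, -0.3162, 0.2945]
tool_rot: [-3.141, 0.001, 0.412]
force: [-0.6, -0.4, -3.2]
grip_width: 0.0262
```

Run:
```python
from h import *
s=bot.observe();print(s["clock"],s["position"],s["tool_rot"],s["force"],s["grip_width"])
a=grab_frame("scene");w=grab_frame("wrist")
cv2.imwrite("pics/l1.png",np.hstack([cv2.resize(a[60:360,80:380],(400,400)),cv2.resize(w,(400,300))[:].repeat(1,0) if 0 else cv2.copyMakeBorder(cv2.resize(w,(400,300)),0,100,0,0,0)]))
b=s["position"].copy();b[2]-=.1423
print("mallet bottom px (scene)",proj("scene",b),"bottom edge",proj("scene",b+[.026,0,0]))
```

```text
4.275 [ 0.45595732 -0.31622853  0.29450964] [-3.14063547e+00  6.95611414e-04  4.11776888e-01] [-0.64413875 -0.43268647 -3.20841203] 0.02618938767738843
mallet bottom px (scene) [165.87952762 198.18937735] bottom edge [165.14572243 206.59568792]
```

View pics/l1.png

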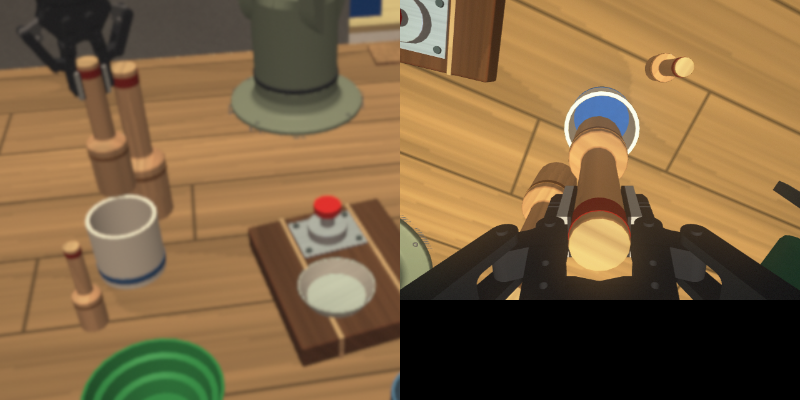

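The mallet is out and hanging straight. It reads about 3.2 N, and its bottom edge is at (165,208) in the full scene frame, as predicted. The crock is undisturbed. Next I'll move over the peg.

Request:
move_arm(jaw=[255,255,255,255,255,255,255,255,255,255], dp=[[0.0222,-0.0403,0],[0.0222,-0.0403,0],[0.0222,-0.0403,0],[0.0222,-0.0403,0],[0.0222,-0.0403,0],[0.0222,-0.0403,0],[0.0222,-0.0403,0],[0.0222,-0.0403,0],[0,0,0],[0,0,0]], rotation=[[0,0,0],[0,0,0],[0,0,0],[0,0,0],[0,0,0],[0,0,0],[0,0,0],[0,0,0],[0,0,0],[0,0,0]], squeeze=120)

```text
clock: 5.62
position: [0.4831, -0.0237, 0.2949]
tool_rot: [-3.141, 0.001, 0.412]
force: [0.1, -0.4, -2.7]
grip_width: 0.0259
```

Run:
```python
from h import *
s=bot.observe();print(s["clock"],s["position"],s["tool_rot"],s["force"],s["grip_width"])
a=grab_frame("scene");w=grab_frame("wrist")
cv2.imwrite("pics/p1.png",np.hstack([cv2.resize(a[100:300,230:430],(400,400),interpolation=2),cv2.copyMakeBorder(cv2.resize(w,(400,300)),0,100,0,0,0)]))
p=s["position"]; b=p-[0,0,.1443]
for n in("scene","wrist"): print(n,"bottom",proj(n,b),"peg est",proj(n,(.483,-.023,.1)))
print("peg via scene",atz("scene",(325.5,213.5),.098))
```

```text
5.625 [ 0.4830825  -0.02368902  0.29489258] [-3.14147019e+00  8.14411916e-04  4.11633345e-01] [ 0.08438876 -0.36279459 -2.71903749] 0.02588476253008508
scene bottom [323.99435607 191.55112646] peg est [324.24514032 212.53119126]
wrist bottom [318.0443059  223.63059169] peg est [317.22455156 207.70214129]
peg via scene [ 0.48393989 -0.02066057  0.098     ]
```

View pics/p1.png

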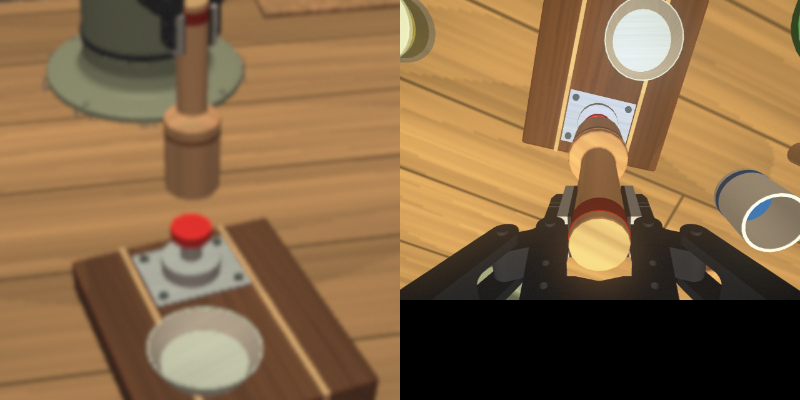

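The mallet is centred over the red cap (about 192,225 in the crop). I'll lower it slightly, let it settle, strike and lift.

Request:
move_arm(jaw=[255,255,255,255,255,255,255,255], dp=[[0,-0.0012,0.013],[0,0,0],[0,0,0],[0,0,0.077],[0,0,0],[0,0,-0.06],[0,0,-0.04],[0,0,0]], rotation=[[0,0,0],[0,0,0],[0,0,0],[0,0,0],[0,0,0],[0,0,0],[0,0,0],[0,0,0]])

```text
clock: 6.72
position: [0.4839, -0.0223, 0.3058]
tool_rot: [3.14, -0.004, 0.412]
force: [-0.4, -0.1, -4.5]
grip_width: 0.0257
```

Run:
```python
from h import *
s=bot.observe();print(s["clock"],s["position"],s["tool_rot"],s["force"],s["grip_width"])
a=grab_frame("scene")
c=a[195:235,300:350].astype(int);m=(c[...,2]>150)&(c[...,1]<60)&(c[...,0]<70);y,x=np.nonzero(m);print("red",(x.min()+x.max())/2+300,(y.min()+y.max())/2+195)
print("pred home",proj("scene",(.483,-.023,.074)))
cv2.imwrite("pics/p2.png",np.hstack([cv2.resize(a[100:300,230:430],(400,400),interpolation=2)]))
b=s["position"]-[0,0,.1443];print("bottom",b,proj("scene",b+[.026,0,0]))
```

```text
6.725 [ 0.48393828 -0.02225834  0.30582341] [ 3.13978522 -0.00396684  0.41155106] [-0.39415373 -0.1463133  -4.45976537] 0.02567090978711857
red 325.5 223.5
pred home [324.19663391 222.82374431]
bottom [ 0.48393828 -0.02225834  0.16152341] [327.35085678 195.04446469]
```

View pics/p2.png

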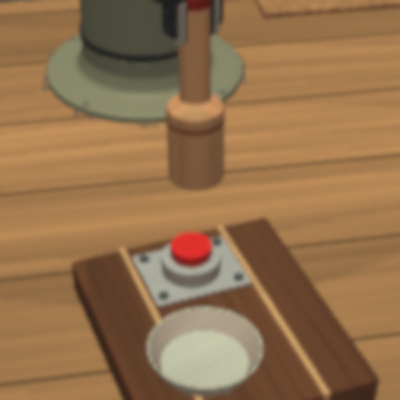

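The cap is home, with the red centre at (325.5,223.5) against a predicted row of 223. The mallet hasn't slipped in the grip. I'll return to the crock.

Request:
move_arm(jaw=[255,255,255,255,255,255,255,255,255,255], dp=[[-0.0222,0.0404,0],[-0.0222,0.0404,0],[-0.0222,0.0404,0],[-0.0222,0.0404,0],[-0.0222,0.0404,0],[-0.0222,0.0404,0],[-0.0222,0.0404,0],[-0.0222,0.0404,0],[0,0,0],[0,0,0]], rotation=[[0,0,0],[0,0,0],[0,0,0],[0,0,0],[0,0,0],[0,0,0],[0,0,0],[0,0,0],[0,0,0],[0,0,0]])

```text
clock: 8.02
position: [0.456, -0.3154, 0.3024]
tool_rot: [-3.14, 0.001, 0.412]
force: [-0.1, 0.5, -2.5]
grip_width: 0.0258
```

Run:
```python
from h import *
s=bot.observe();print(s["clock"],s["position"],s["tool_rot"],s["force"],s["grip_width"])
w=grab_frame("wrist");cv2.imwrite("pics/r1.png",w)
for z in(.1,): 
  t=np.linspace(0,2*np.pi,60)
  for dx,col in((.047,(0,0,255)),):
    for a in t: cv2.circle(w,tuple(int(v) for v in proj("wrist",(.457+dx*np.cos(a),-.316+dx*np.sin(a),z))),1,col,-1)
p=s["position"]-[0,0,.1443]
for a in np.linspace(0,2*np.pi,60): cv2.circle(w,tuple(int(v) for v in proj("wrist",p+[.026*np.cos(a),.026*np.sin(a),.075])),1,(255,0,255),-1)
cv2.imwrite("pics/r1o.png",w)
```

```text
8.025 [ 0.4560271  -0.31543019  0.30243098] [-3.14012907e+00  6.03562797e-04  4.12041773e-01] [-0.10648551  0.46310798 -2.52303932] 0.025779597560632507
```

View pics/r1o.png

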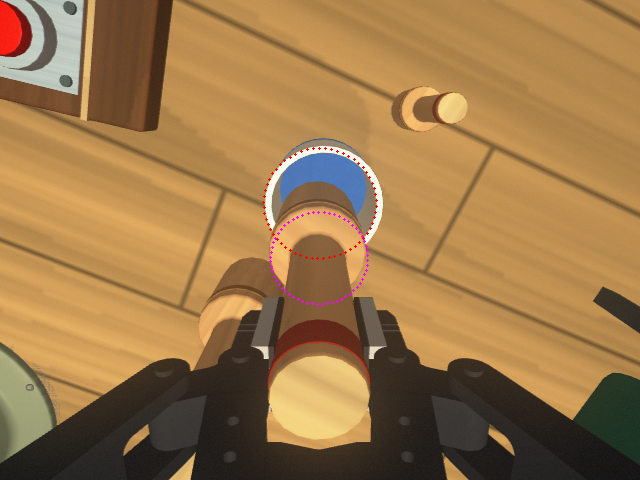

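The rim centre in the wrist view is (323,206), so the crock sits at about (0.457, -0.317). I'll lower the mallet in.

Request:
move_arm(jaw=[255,255,255,255,255,255,255,255,255,255], dp=[[0,0.0024,0],[0,0,0.025],[0,0,0.03],[0,0,0.03],[0,0,0.03],[0,0,0.03],[0,0,0.025],[0,0,0.013],[0,0,0],[0,0,0]], rotation=[[0,0,0],[0,0,0],[0,0,0],[0,0,0],[0,0,0],[0,0,0],[0,0,0],[0,0,0],[0,0,0],[0,0,0]])

```text
clock: 9.32
position: [0.4573, -0.318, 0.1576]
tool_rot: [3.141, -0.001, 0.412]
force: [0.3, -0.5, -2.3]
grip_width: 0.026
```

Request:
move_arm(jaw=[255,255], dp=[[0,0,0.0015],[0,0,0]], rotation=[[0,0,0],[0,0,0]])

```text
clock: 9.57
position: [0.457, -0.318, 0.156]
tool_rot: [3.141, -0.0, 0.412]
force: [0.9, -0.2, -3.2]
grip_width: 0.0255
```

Request:
move_arm(jaw=[255,255,255,255], dp=[[0,0,0.002],[0,0,0],[0,0,0.0012],[0,0,0]], rotation=[[0,0,0],[0,0,0],[0,0,0],[0,0,0]], squeeze=30)

```text
clock: 10.07
position: [0.4569, -0.3179, 0.1531]
tool_rot: [-3.141, 0.0, 0.412]
force: [-0.7, 0.0, -2.3]
grip_width: 0.0258
```

Request:
move_arm(jaw=[255,255,255,255], dp=[[0,0,0.0012],[0,0,0],[0,0,0.0012],[0,0,0]], rotation=[[0,0,0],[0,0,0],[0,0,0],[0,0,0]])

```text
clock: 10.58
position: [0.4569, -0.3179, 0.1511]
tool_rot: [-3.141, 0.0, 0.412]
force: [-0.8, 0.9, -3.0]
grip_width: 0.0257
```

Request:
move_arm(jaw=[255,255,255,255], dp=[[0,0,0.0012],[0,0,0],[0,0,0.0012],[0,0,0]], rotation=[[0,0,0],[0,0,0],[0,0,0],[0,0,0]])

```text
clock: 11.08
position: [0.4576, -0.3179, 0.1502]
tool_rot: [3.141, -0.001, 0.412]
force: [-0.9, 2.2, 13.7]
grip_width: 0.0253
```

The mallet is touching the crock floor. I'll release and then retreat straight up.

Request:
move_arm(jaw=[160,120,80,40,0,0,0,0,0,0], dp=[[0,0,-0.001],[0,0,0],[0,0,0],[0,0,0],[0,0,0],[0,0,0],[0,0,0],[0,0,-0.03],[0,0,-0.04],[0,0,-0.06]], rotation=[[0,0,0],[0,0,0],[0,0,0],[0,0,0],[0,0,0],[0,0,0],[0,0,0],[0,0,0],[0,0,0],[0,0,0]])

```text
clock: 12.32
position: [0.4564, -0.3176, 0.2544]
tool_rot: [-3.14, 0.001, 0.412]
force: [0.7, -0.3, -1.1]
grip_width: 0.0857
```

Request:
move_arm(jaw=[0,0,0,0,0,0], dp=[[0,0,-0.06],[-0.045,0.024,0],[-0.045,0.024,0],[-0.045,0.024,0],[-0.045,0.024,0],[0,0,0]], rotation=[[0,0,0],[0,0,0],[0,0,0],[0,0,0],[0,0,0],[0,0,0]])

```text
clock: 13.08
position: [0.3533, -0.4481, 0.302]
tool_rot: [3.141, 0.001, 0.407]
force: [0.4, 0.5, -0.9]
grip_width: 0.0852
```

Run:
```python
from h import *
s=bot.observe();print(s["clock"],s["position"],s["force"],s["grip_width"])
a=grab_frame("scene");t=grab_frame("top")
for n,i in(("scene",a),("top",t)):
    d=cv2.absdiff(i,cv2.imread(f"pics/{n}0.png")).max(2)>45
    k,_,st,c=cv2.connectedComponentsWithStats(d.astype(np.uint8)); print(n,[list(map(int,r)) for r in st[1:] if r[4]>8])
cv2.imwrite("pics/f1.png",np.hstack([cv2.resize(a[80:380,90:390],(400,400)),cv2.resize(t[180:400,250:530],(400,314)) if 0 else cv2.copyMakeBorder(cv2.resize(t[180:400,250:530],(400,314)),0,86,0,0,0)]))
```

```text
13.075 [ 0.35326682 -0.44814664  0.3019769 ] [ 0.36682056  0.46993326 -0.86601459] 0.08521154367405527
scene [[0, 0, 83, 67, 2742], [258, 0, 5, 4, 12], [291, 0, 5, 4, 14], [297, 0, 13, 31, 186], [4, 31, 21, 16, 165], [85, 36, 25, 34, 172], [0, 46, 17, 40, 366], [285, 48, 9, 11, 75], [24, 59, 9, 13, 71], [39, 70, 5, 5, 17], [50, 70, 5, 5, 13], [54, 75, 5, 9, 15], [42, 81, 14, 8, 37], [157, 183, 6, 4, 13], [315, 207, 21, 27, 443]]
top [[450, 278, 37, 14, 139], [449, 291, 37, 15, 188], [553, 334, 87, 88, 3326], [612, 418, 28, 35, 635], [629, 455, 11, 25, 149]]
```

View pics/f1.png

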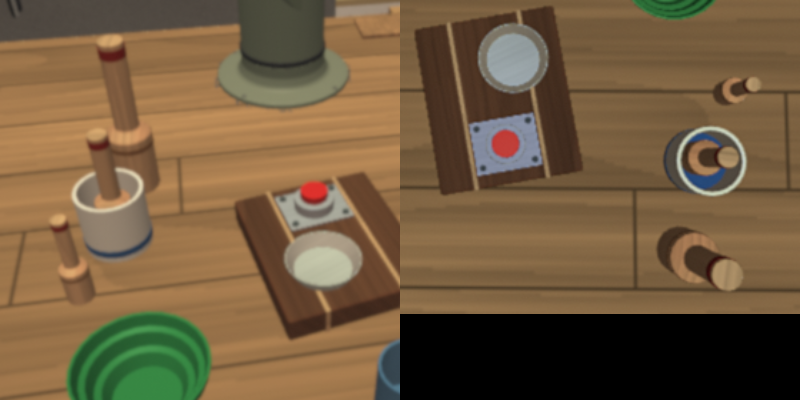

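```bash
python3 -c "
from workcell import workorder
print(workorder.job_done())"
```

```text
the job is handed in; nothing more can be done
None
```

The red cap is down on its steel collar, the mallet is back in the crock, and I handed the job in at about 13 s of the 40 s allowed.

- **Blow:** I pulled the middle-sized mallet out of the crock and knocked the cap down with one quick stroke at about 0.5 m/s. The cap's image position afterwards matched the predicted home height to about 1 pixel. It was still there in the last pictures, about 6 s later.
- **Mallet:** It stands upright in the crock, head down, with the fingers open and clear. It is a few mm from where it started. It also slid about 1 to 2 mm in the grip during the blow, so I felt for the crock floor at the end.
- **Surroundings:** Compared with the first pictures, only the arm, the peg cap and the mallet inside the crock differ. The crock and the other things on the counter show no movement.
- **Forces:** I only have readings at the end of each move, and the highest was about 14 N on the wrist. The peak during the blow itself was not recorded, so I can't confirm that one directly.
- **Disagreement:** My camera estimates of the crock's centre differed by up to 6 mm. The head has about 18 mm of clearance all round, so this didn't matter.

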